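Fetch the dye bottle from behind two tall bottles

TASK

I need the small dye bottle (blue cap, yellow label) that stands in the back row of the green tray, behind the two tall bottles. First stand both tall bottles on the blue mat, then set the dye bottle upright in the middle of the yellow dish, and then put each tall bottle back in the tray just where it stood, the red-capped and the orange-capped one each in its own former place. Leave the small white bottle where it is and knock no bottle over.

Things in the scene. Friction and masses are not known exactly. Their poses are not given: they have to be found in the camera images.
- amber_mid (a point): tall brown bottle with a red screw cap, round, 156 mm high: body 69 mm across up to 106 mm, above it the cap and collar, 46 mm across (to be gripped there from above); 0.3 to 0.5 kg. The point is on its axis half-way up, 78 mm above its foot; z is up along the bottle. It starts in the front row of the green tray (left or right varies)
- orange_mid (a point): tall clear-and-white bottle with an orange screw cap, round, 148 mm high: body 75 mm across up to 104 mm, above it the cap, 54 mm across (to be gripped there from above); 0.2 to 0.4 kg. The point is on its axis half-way up, 74 mm above its foot; z is up along the bottle. It starts in the other place of the front row of the green tray
- dye_mid (a point): the dye bottle: small, with a blue screw cap and a yellow label, round, 88 mm high: body 45 mm across up to 64 mm, then the cap, 34 mm across; about 0.12 kg. The point is on its axis half-way up, 44 mm above its foot; z is up along the bottle. It starts in the back row of the green tray (left or right varies), its side only about 7 to 15 mm behind the tall bottle in front of it
- white_mid (a point): small white bottle with a pale cap, a bystander that stays where it is: round, 78 mm high, body 52 mm across up to 56 mm, then the cap, 40 mm across. The point is on its axis half-way up, 39 mm above its foot. It starts in the other place of the back row of the green tray
- spill_tray: green spill tray fixed to the bench, 168 mm (its x) by 206 mm (its y), with a rim 12 mm high and 3 mm thick and a floor 3 mm above the bench, on which the bottles stand. Origin at the centre of its underside; x points to the back row, away from the robot, y to the left. White rings printed on the floor mark the four standing places: front row at x = -27 mm, back row at x = +43 mm, both at y = +46 and -46 mm
- side_mat: blue mat with a thin white hem line, fixed to the bench, the side area: 230 mm (its x) by 130 mm (its y), 3 mm thick. Origin at the centre of its underside; z up. It lies left or right of the tray and is empty at the start; both tall bottles fit one behind the other along its x, 115 mm apart
- drip_dish: round yellow drip dish fixed to the bench, 100 mm across, 8 mm high, flat floor 3 mm above the bench, about 84 mm across within the rim. Origin at the centre of its underside. It lies on the other side of the tray from the mat and is empty at the start
There are look-alikes about, which are no part of the job. What is shaped like the part that bears dye_mid but turquoise is not meant. Leave any turquoise look-alike of the part that bears orange_mid alone.

How it is judged:
On the way, in this order (a step that is already met when the one before it is completed fails the run):
1. both tall bottles stand released on the blue mat, the dye bottle still in its place (x of amber_mid in the frame of side_mat between -0.105 and 0.105 m and y of amber_mid in the frame of side_mat between -0.06 and 0.06 m and height (world z) of amber_mid below 0.087 m and angle between each of amber_mid, orange_mid, dye_mid's own z axis and vertical below 0.12 rad and contact force between the fingers and amber below 0.05 N and x of orange_mid in the frame of side_mat between -0.105 and 0.105 m and y of orange_mid in the frame of side_mat between -0.06 and 0.06 m and height (world z) of orange_mid below 0.083 m and contact force between the fingers and orange below 0.05 N and distance of dye_mid from where it was at the start of the episode below 0.02 m), for 0.2 s.
2. the dye bottle stands released in the middle of the yellow dish, both tall bottles still on the mat (horizontal distance between dye_mid and drip_dish below 0.015 m and height (world z) of dye_mid below 0.053 m and angle between each of dye_mid, amber_mid, orange_mid's own z axis and vertical below 0.12 rad and contact force between the fingers and dye below 0.05 N and x of amber_mid in the frame of side_mat between -0.105 and 0.105 m and y of amber_mid in the frame of side_mat between -0.06 and 0.06 m and height (world z) of amber_mid below 0.087 m and contact force between the fingers and amber below 0.05 N and x of orange_mid in the frame of side_mat between -0.105 and 0.105 m and y of orange_mid in the frame of side_mat between -0.06 and 0.06 m and height (world z) of orange_mid below 0.083 m and contact force between the fingers and orange below 0.05 N), for 0.2 s.
At the end, for the whole second after the job is handed in: The dye bottle stands upright in the yellow dish, within 15 mm of its middle; the red-capped and the orange-capped tall bottle each stand upright within 15 mm of where they stood at the start; the small white bottle stands upright within 15 mm of its start; all are released and at rest (horizontal distance between dye_mid and drip_dish below 0.015 m and height (world z) of dye_mid below 0.053 m and angle between each of dye_mid, amber_mid, orange_mid, white_mid's own z axis and vertical below 0.12 rad and contact force between the fingers and dye below 0.05 N and distance of each of amber_mid, orange_mid, white_mid from where it was at the start of the episode below 0.015 m and linear speed of each of amber, orange, dye, white below 0.02 m/s); the robot touches nothing.
It fails at once if a bottle is tipped over (angle between any of amber_mid, orange_mid, dye_mid, white_mid's own z axis and vertical above 0.6 rad).
It fails at once if the small white bottle is moved away (distance of white_mid from where it was at the start of the episode above 0.03 m).
It also fails if it takes over 109 s, if anything falls off the work surface, if the arm or the gripper's body presses on something with over 40 N, if the wrist force passes 120 N, or if a joint passes its speed limit or range.

ROBOT

A 6-joint arm with a two-finger parallel gripper is mounted at the origin on a cart in front of the work surface, level with it; the furniture and walls round the work are solid. World frame = base frame: x ahead of the robot, y to its left, z up, the work surface at z = 0. Lengths are in m, angles in rad, forces in N, time in s.
With the tool pointing down it reaches from about 0.35 to 0.85 m from the base axis. Payload 8.1 kg.
Tool frame: the origin (TCP) lies between the finger pads; the fingertips stand 25 mm ahead of it and the grasp point (between the pads) lies 6 mm ahead of it; z points along the fingers, y is the line along which they close (so a half turn about z gives the same grasp; the last joint's range is limited). The gripper opens to 93 mm and grips with 3 to 60 N. Pads are 15 mm wide; open, the fingers measure 128 mm over their backs; the gripper's body (75 mm by 188 mm) begins 65 mm behind the grasp point.
Start: joints at [1.099, 0.13, 1.488, -0, 1.523, -0.085], TCP at [0.226, 0.556, 0.244] pointing down, gripper open.
Joint ranges: [-2.96, 2.96], [-0.89, 2.26], [0.02, 2.5], [-1.34, 4.48], [0, 2.73], [-2.66, 2.66]. Speed limits (rad/s): [2.39, 2.39, 2.79, 3.14, 3.14, 3.14].

INTERFACE

Orientations are given as a rotation vector (axis times angle).
In Python, from workcell import env gives the robot as it stands.
- The arm moves only by the tool send_rows, never from a script. Its argument "deltas" is one flat list of numbers, 7 for each row, row after row: the gripper command: -1 is shut, 1 is fully open, values between are in proportion, then the shift along the world's x, y, z as a fraction of full scale, then the turn, a rotation vector about the world's x, y, z as a fraction of full scale. A call has 1 to 12 rows; each row is the pose to reach, as a shift and turn from the pose commanded when the call began; what a row does not reach only later rows make up. Full scale, the value 1, is 0.1 m for a shift and 45 degrees for a turn. A row lasts 1/12 s, in which the tool goes at most 41.7 mm and 7.16 degrees, less where a joint would pass 70% of its speed; a pose out of reach is approached as far as the arm can. A call with a number of a shift or a turn outside -1 to 1 is refused whole. A call with a gripper value outside its range is refused whole. The fingers move at their own pace and stop on an object; "squeeze" is the grip in N (left out, the last holds). Time passes only in rows, so rows that repeat a pose let the fingers close. It gives the time, the measured TCP pose, the force, the opening and the grip force at its end, in the units of the state.
- env.read_state(): the state, without advancing time (a new reading comes with each control period).
- env.snapshot(name): name is "scene" or "top"; returns a dict with "frame" (480x640x3 uint8, red, green, blue), "fovy" (degrees; the focal length in pixels is half the picture's height over the tangent of half this angle, whatever the lens; pixels are square), "cx", "cy" (the principal point, pixels), "origin" and "orientation" of the camera in the world. Camera axes: x right, y down, z forward; pixel columns grow to the right and rows downward; lengths in m; the calibration is good to about 2 mm. A picture is of the moment at which its call begins. There is no depth.
- env.hand_in(): hands the job in; it is judged then, once.
The state is a dict: "time_s": time; "joint_pos": joint angles; "qvel": joint speeds; "joint_torque": joint torques, N m; "eef_pos": TCP position; "tool_rot": TCP orientation; "contact_force": force on the tool from outside, world axes, zero at the start; "torque": the same for the moment, N m; "gripper_width": finger opening in m; "finger_force": force on a finger pad.
Only numpy, scipy, OpenCV 4.12 (cv2) and the standard library are available. Lean on these libraries where they do the work, as an engineer would, in place of code of your own. Each camera call takes 0.05 s, during which the arm holds its last target. There are 200 camera calls.

## Working session

There is one attempt and no reset: what is moved stays moved. The work goes in short steps, Python scripts to look and compute and a tool call to move; the robot and the scene stay as the last step left them, time stands still between calls to the robot, and variables do not carry over. Pictures are saved under pics/ and viewed, at most 14 in all, crops included, and the job is handed in when it is done.

Besides the shell and the picture viewer there is one more tool, called after "Request:" by a JSON object that holds its "fn" and its "kwargs". send_rows: Moves the arm, as the interface text tells. Shift numbers are shares of 0.1 m and turn numbers shares of 45 degrees, none past 1 either way. Its arguments: {"type":"object","properties":{"deltas":{"type":"array","items":{"type":"number"}},"squeeze":{"type":"number"}},"required":["deltas"]}

```bash
ls; mkdir -p pics
python3 - <<'E'
from workcell import env
import cv2,pickle
d={}
for n in("scene","top"):
    s=env.snapshot(n); d[n]=s
    cv2.imwrite(f"pics/{n}0.png",s["frame"][:,:,::-1])
    print(n,s["fovy"],s["cx"],s["cy"],s["origin"],s["orientation"])
pickle.dump(d,open("s0.pkl","wb"))
print(env.read_state())
E
```

```text
pics
scene 44.68686944321508 323.8176689635583 243.67932533141132 [-0.23237627 -0.58431274  0.69665985] [-1.9577387   0.98527299 -0.51434827]
top 57.999992123675725 322.7088000074738 236.46793414980212 [0.39650971 0.00128096 0.90779655] [-2.16442669  2.15805649 -0.13814373]
{'time_s': 0.1, 'joint_pos': array([ 1.09856060e+00,  1.31103043e-01,  1.48916725e+00,  1.02505042e-05,
        1.52300590e+00, -8.53822028e-02]), 'qvel': array([ 3.07424767e-04, -2.17776226e-03, -2.43566932e-03, -3.46155727e-05,
        8.43711708e-04,  6.55926902e-04]), 'joint_torque': array([-6.22907628e-04, -5.61338353e+01, -4.93096626e+01,  7.69335986e-02,
        2.91252485e-02, -3.57645024e-05]), 'eef_pos': array([0.22611516, 0.55525001, 0.24268364]), 'tool_rot': array([-6.03795586e-01, -3.08254052e+00,  2.53756258e-03]), 'contact_force': array([0.18253991, 0.06860122, 0.22984328]), 'torque': array([-0.05457989, -0.012276  ,  0.01246415]), 'finger_force': 0.0, 'gripper_width': 0.09287468700624363}
```

View pics/top0.png

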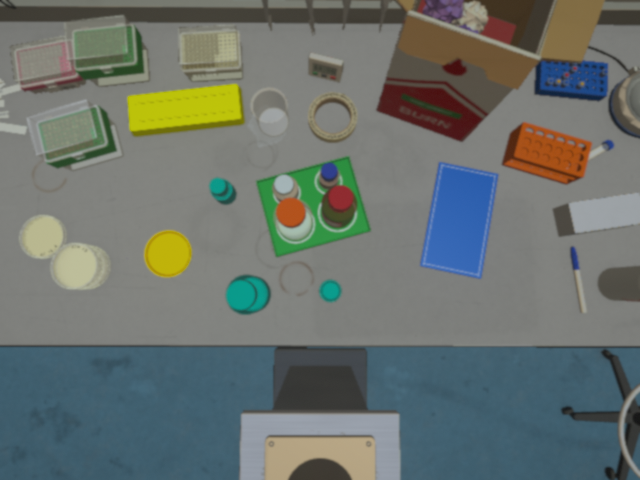

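View pics/scene0.png

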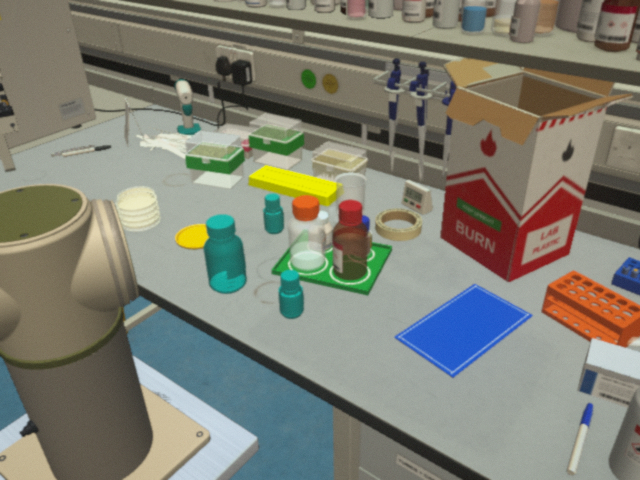

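The top view shows the tray at about (313,205), with the orange cap at (291,212) front-left and the red cap at (341,198) front-right. The dye cap (blue) is back-right at (329,173) and the white bottle is at (286,187). The blue mat is at (459,220) and the yellow dish at (168,254). The turquoise look-alikes at (222,189), (247,294) and (330,291) are to be left alone.

```bash
cat > h.py <<'E'
import numpy as np,cv2
from scipy.spatial.transform import Rotation as R
from scipy.optimize import least_squares
def ray(s,px):
    px=np.atleast_2d(px).astype(float); f=240/np.tan(np.radians(s["fovy"])/2)
    d=np.c_[(px[:,0]-s["cx"])/f,(px[:,1]-s["cy"])/f,np.ones(len(px))]
    return d@R.from_rotvec(s["orientation"]).as_matrix().T
def plane(s,px,z):
    d=ray(s,px); o=np.array(s["origin"]); return (o+d*((z-o[2])/d[:,2])[:,None])[:,:2]
def mask(s,lo,hi,roi=None):
    m=cv2.inRange(cv2.cvtColor(s["frame"],cv2.COLOR_RGB2HSV),lo,hi)
    if roi:
        k=np.zeros_like(m);a,b,c,d=roi;k[b:d,a:c]=255;m&=k
    n,l,st,_=cv2.connectedComponentsWithStats(m)
    return ((l==1+st[1:,4].argmax())*255).astype(np.uint8)
def contour(m):
    # sub-pixel-ish: upsample
    M=cv2.GaussianBlur(cv2.resize(m,None,fx=8,fy=8,interpolation=cv2.INTER_LINEAR),(9,9),0)
    c=max(cv2.findContours((M>127).astype(np.uint8),0,1)[0],key=cv2.contourArea)[:,0]
    return (c+.5)/8-.5
def capfit(s,m,z,r=None):
    p=plane(s,contour(m),z); c=p.mean(0)
    o=np.array(s["origin"][:2]); u=(c-o)/np.linalg.norm(c-o)
    q=p[(p-c)@u>0]
    if r: g=lambda v:np.hypot(*(q-v[:2]).T)-r; v=least_squares(g,c,loss="soft_l1",f_scale=.001)
    else: g=lambda v:np.hypot(*(q-v[:2]).T)-v[2]; v=least_squares(g,[*c,.02],loss="soft_l1",f_scale=.001)
    return np.round(v.x,4),round(float(np.sqrt(np.mean(g(v.x)**2))),4)
def rect(s,m,z):
    p=plane(s,contour(m),z).astype(np.float32); return cv2.minAreaRect(p*1000)
RED=((0,120,60),(7,255,255));ORG=((6,150,150),(16,255,255));BLU=((105,110,40),(130,255,255));YEL=((22,150,120),(32,255,255));GRN=((45,120,60),(75,255,255))
E
python3 - <<'E'
import pickle;from h import *
d=pickle.load(open("s0.pkl","rb"));t=d["top"]
for n,c,roi,z,r in[("amber",RED,(320,175,362,225),.159,.023),("orange",ORG,(270,190,312,232),.151,.027),("dye",BLU,(312,155,345,192),.091,.017)]:
    m=mask(t,*c,roi);print(n,m.sum()//255,capfit(t,m,z),capfit(t,m,z,r))
print("white?",plane(t,[[286,184]],.081))
print("mat",rect(t,mask(t,*BLU,(410,150,510,290)),.003))
print("tray",rect(t,mask(t,*GRN,(240,140,390,270)),.012))
m=mask(t,*YEL,(130,220,200,290));print("dish",cv2.minEnclosingCircle(plane(t,contour(m),.008).astype(np.float32)))
for z in(.0,.003): print(plane(t,[[257,182],[349,157],[369,231],[277,254]],z))
im=t["frame"][140:265,240:385,::-1];cv2.imwrite("pics/c0.png",cv2.resize(im,None,fx=4.6,fy=4.6,interpolation=cv2.INTER_CUBIC))
E
```

```text
amber 141 (array([ 0.5567, -0.0324,  0.0229]), 0.0006) (array([ 0.5566, -0.0324]), 0.0006)
orange 625 (array([0.5342, 0.0547, 0.0247]), 0.0003) (array([0.5316, 0.0536]), 0.001)
dye 204 (array([ 0.6261, -0.0149,  0.0148]), 0.0004) (array([ 0.6233, -0.0147]), 0.001)
white? [[0.60070118 0.06850445]]
mat ((545.750244140625, -293.1571044921875), (130.46087646484375, 230.500732421875), 78.16744232177734)
tray ((571.8689575195312, 17.48467254638672), (167.0275421142578, 204.00747680664062), 15.675827026367188)
dish ((0.47073227167129517, 0.31870248913764954), 0.04974396899342537)
[[ 0.62483672  0.13727419]
 [ 0.68094463 -0.06026127]
 [ 0.51967163 -0.10184245]
 [ 0.47026328  0.0920491 ]]
[[ 0.62408217  0.13682478]
 [ 0.68000466 -0.06005789]
 [ 0.51926461 -0.10150166]
 [ 0.47001955  0.09174914]]
```

View pics/c0.png

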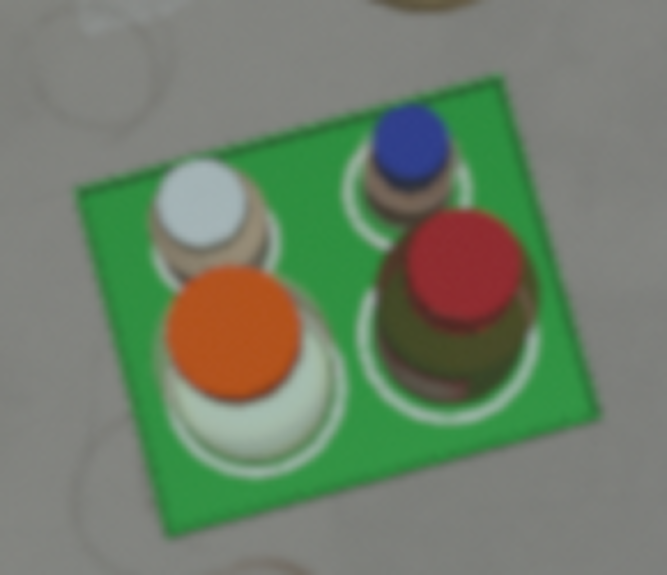

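The crop confirms the layout: the caps agree with the tray's ring positions to within about 2 mm. Amber is at (.5567,-.0325), orange at (.5335,.0545) and dye at (.625,-.015), with tray yaw about 15.8°. I'll approach the amber bottle now.

Request:
{"fn": "send_rows", "kwargs": {"deltas": [1, 0.55, -0.98, 0, 0, 0, -0.193, 1, 0.55, -0.98, 0, 0, 0, -0.193, 1, 0.55, -0.98, 0, 0, 0, -0.193], "squeeze": 25}}

```text
time_s: 0.35
eef_pos: [0.2818, 0.4554, 0.2426]
tool_rot: [0.838, 3.028, -0.004]
contact_force: [0.6, -0.2, -0.2]
gripper_width: 0.0932
finger_force: 0.0
```

Request:
{"fn": "send_rows", "kwargs": {"deltas": [1, 0.55, -0.98, 0, 0, 0, -0.193, 1, 0.55, -0.98, 0, 0, 0, -0.193, 1, 0.55, -0.98, 0, 0, 0, -0.193]}}

```text
time_s: 0.6
eef_pos: [0.3371, 0.357, 0.2431]
tool_rot: [1.067, 2.955, -0.002]
contact_force: [-0.0, -0.6, -0.6]
gripper_width: 0.0931
finger_force: 0.0
```

Request:
{"fn": "send_rows", "kwargs": {"deltas": [1, 0.55, -0.98, 0, 0, 0, -0.193, 1, 0.55, -0.98, 0, 0, 0, -0.193, 1, 0.55, -0.98, 0, 0, 0, -0.193]}}

```text
time_s: 0.85
eef_pos: [0.3921, 0.2589, 0.2433]
tool_rot: [1.287, 2.865, -0.001]
contact_force: [0.8, 0.3, -0.4]
gripper_width: 0.0931
finger_force: 0.0
```

Request:
{"fn": "send_rows", "kwargs": {"deltas": [1, 0.55, -0.98, 0, 0, 0, -0.193, 1, 0.55, -0.98, 0, 0, 0, -0.193, 1, 0.55, -0.98, 0, 0, 0, -0.193]}}

```text
time_s: 1.1
eef_pos: [0.4471, 0.1608, 0.2434]
tool_rot: [1.501, 2.759, -0.001]
contact_force: [0.6, 0.0, -0.1]
gripper_width: 0.0927
finger_force: 0.0
```

Request:
{"fn": "send_rows", "kwargs": {"deltas": [1, 0.55, -0.98, 0, 0, 0, -0.193, 1, 0.55, -0.98, 0, 0, 0, -0.193, 1, 0.55, -0.98, 0, 0, 0, -0.193]}}

```text
time_s: 1.35
eef_pos: [0.5021, 0.0627, 0.2433]
tool_rot: [1.706, 2.638, -0.001]
contact_force: [0.7, 0.3, -0.2]
gripper_width: 0.0933
finger_force: 0.0
```

Request:
{"fn": "send_rows", "kwargs": {"deltas": [1, 0.55, -0.98, 0, 0, 0, -0.193, 1, 0.55, -0.98, 0, 0, 0, -0.193, 1, 0.55, -0.98, 0, 0, 0, -0.193, 1, 0.55, -0.98, 0, 0, 0, -0.193]}}

```text
time_s: 1.68
eef_pos: [0.5576, -0.0373, 0.2427]
tool_rot: [1.902, 2.5, -0.003]
contact_force: [1.2, 0.4, -0.0]
gripper_width: 0.0932
finger_force: 0.0
```

```bash
cat >> h.py <<'E'
def st(env):
    s=env.read_state(); y=R.from_rotvec(s["tool_rot"]).as_matrix()
    print("t",round(s["time_s"],2),"tcp",np.round(s["eef_pos"],4),"yaw",round(float(np.degrees(np.arctan2(y[1,1],y[0,1]))),2),"zaxis",np.round(y[:,2],3),"w",round(s["gripper_width"],4),"F",np.round(s["contact_force"],1),"g",round(float(s["finger_force"]),1),"q",np.round(s["joint_pos"],2))
E
python3 - <<'E'
from workcell import env
from h import *
import pickle
st(env)
d=pickle.load(open("s0.pkl","rb"));t=d["top"];s=d["scene"]
def tri(a,b):
    o1,o2=np.array(t["origin"]),np.array(s["origin"]);u,v=ray(t,a)[0],ray(s,b)[0]
    k=np.linalg.lstsq(np.c_[u,-v],o2-o1,rcond=None)[0];return np.round((o1+u*k[0]+o2+v*k[1])/2,3)
print("box bottom",plane(t,[[378,110],[463,140]],0),"mast corner",tri([463,140],[515,274]))
E
```

```text
t 1.68 tcp [ 0.5576 -0.0373  0.2427] yaw 15.46 zaxis [-0.001 -0.002 -1.   ] w 0.0932 F [ 1.2  0.4 -0. ] g 0.0 q [-0.16  0.02  1.61 -0.    1.52 -0.43]
box bottom [[ 0.787434   -0.12437733]
 [ 0.72017694 -0.30860231]] mast corner [ 0.72  -0.31   0.017]
```

Request:
{"fn": "send_rows", "kwargs": {"deltas": [1, 0, 0, -0.2, 0, 0, 0, 1, 0, 0, -0.4, 0, 0, 0, 1, 0, 0, -0.5, 0, 0, 0, 1, 0, 0, -0.5, 0, 0, 0, 1, 0, 0, -0.5, 0, 0, 0]}}

```text
time_s: 2.1
eef_pos: [0.5557, -0.0318, 0.1931]
tool_rot: [-1.895, -2.504, 0.001]
contact_force: [-0.8, -0.3, 0.3]
gripper_width: 0.093
finger_force: 0.0
```

Run:
```python
from workcell import env
from h import *
st(env)
```

```text
t 2.1 tcp [ 0.5557 -0.0318  0.1931] yaw 15.75 zaxis [-0.002  0.    -1.   ] w 0.093 F [-0.8 -0.3  0.3] g 0.0 q [-0.15  0.04  1.67  0.    1.43 -0.42]
```

Request:
{"fn": "send_rows", "kwargs": {"deltas": [1, 0.01, -0.01, -0.2, 0, 0, 0, 1, 0.01, -0.01, -0.4, 0, 0, 0, 1, 0.01, -0.01, -0.47, 0, 0, 0, 1, 0.01, -0.01, -0.47, 0, 0, 0, 0.2, 0.01, -0.01, -0.47, 0, 0, 0, 0.1, 0.01, -0.01, -0.47, 0, 0, 0, -1, 0.01, -0.01, -0.47, 0, 0, 0, -1, 0.01, -0.01, -0.47, 0, 0, 0, -1, 0.01, -0.01, -0.47, 0, 0, 0, -1, 0.01, -0.01, -0.47, 0, 0, 0]}}

```text
time_s: 2.93
eef_pos: [0.5576, -0.0334, 0.1471]
tool_rot: [1.896, 2.504, 0.0]
contact_force: [0.1, -0.2, 0.7]
gripper_width: 0.0577
finger_force: 0.0
```

Run:
```python
from workcell import env
from h import *
st(env)
```

```text
t 2.93 tcp [ 0.5576 -0.0334  0.1471] yaw 15.73 zaxis [ 0.001 -0.    -1.   ] w 0.0577 F [ 0.1 -0.2  0.7] g 0.0 q [-0.15  0.08  1.72 -0.    1.34 -0.43]
```

Request:
{"fn": "send_rows", "kwargs": {"deltas": [-1, 0, 0, 0, 0, 0, 0, -1, 0, 0, 0, 0, 0, 0, -1, 0, 0, 0, 0, 0, 0, -1, 0, 0, 0, 0, 0, 0, -1, 0, 0, 0, 0, 0, 0]}}

```text
time_s: 3.35
eef_pos: [0.5575, -0.0333, 0.1467]
tool_rot: [1.896, 2.504, 0.0]
contact_force: [1.2, 0.6, 0.1]
gripper_width: 0.0453
finger_force: 25.0
```

Run:
```python
from workcell import env
from h import *
st(env)
```

```text
t 3.35 tcp [ 0.5575 -0.0333  0.1467] yaw 15.73 zaxis [ 0. -0. -1.] w 0.0453 F [1.2 0.6 0.1] g 25.0 q [-0.15  0.09  1.72  0.    1.34 -0.43]
```

Request:
{"fn": "send_rows", "kwargs": {"deltas": [-1, 0, 0, 0.05, 0, 0, 0, -1, 0, 0, 0.15, 0, 0, 0, -1, 0, 0, 0.3, 0, 0, 0, -1, 0, 0, 0.45, 0, 0, 0, -1, 0, 0, 0.5, 0, 0, 0, -1, 0, 0, 0.5, 0, 0, 0]}}

```text
time_s: 3.85
eef_pos: [0.5583, -0.0335, 0.1987]
tool_rot: [1.895, 2.502, 0.002]
contact_force: [-0.6, 0.7, -5.3]
gripper_width: 0.0454
finger_force: 25.0
```

Request:
{"fn": "send_rows", "kwargs": {"deltas": [-1, 0.01, -0.06, 0, 0, 0, 0, -1, 0.02, -0.2, 0, 0, 0, 0, -1, 0.04, -0.4, 0, 0, 0, 0, -1, 0.06, -0.6, 0, 0, 0, 0, -1, 0.09, -0.89, 0, 0, 0, 0]}}

```text
time_s: 4.27
eef_pos: [0.5655, -0.1229, 0.1951]
tool_rot: [-1.894, -2.504, 0.001]
contact_force: [0.6, -1.1, -5.1]
gripper_width: 0.0453
finger_force: 25.0
```

Request:
{"fn": "send_rows", "kwargs": {"deltas": [-1, 0.03, -0.25, 0, 0, 0, 0, -1, 0.05, -0.5, 0, 0, 0, 0, -1, 0.07, -0.7, 0, 0, 0, 0, -1, 0.09, -0.89, 0, 0, 0, 0]}}

```text
time_s: 4.6
eef_pos: [0.5742, -0.214, 0.195]
tool_rot: [-1.897, -2.502, 0.002]
contact_force: [0.5, 0.8, -4.0]
gripper_width: 0.0454
finger_force: 25.0
```

Request:
{"fn": "send_rows", "kwargs": {"deltas": [-1, 0.03, -0.25, 0, 0, 0, 0, -1, 0.06, -0.5, 0, 0, 0, 0, -1, 0.08, -0.7, 0, 0, 0, 0, -1, 0.09, -0.83, 0, 0, 0, 0, -1, 0.09, -0.88, 0, 0, 0, 0, -1, 0.09, -0.9, 0, 0, 0, 0, -1, 0.09, -0.9, 0, 0, 0, 0, -1, 0.09, -0.9, 0, 0, 0, 0]}}

```text
time_s: 5.27
eef_pos: [0.5842, -0.3003, 0.1963]
tool_rot: [-1.895, -2.505, -0.001]
contact_force: [-0.7, 0.1, -5.5]
gripper_width: 0.0455
finger_force: 25.0
```

Run:
```python
from workcell import env
from h import *
st(env)
s=env.snapshot("scene");cv2.imwrite("pics/s1.png",s["frame"][:,:,::-1])
```

```text
t 5.27 tcp [ 0.5842 -0.3003  0.1963] yaw 15.77 zaxis [-0.     0.001 -1.   ] w 0.0455 F [-0.7  0.1 -5.5] g 25.0 q [-0.55  0.31  1.37  0.    1.46 -0.83]
```

View pics/s1.png

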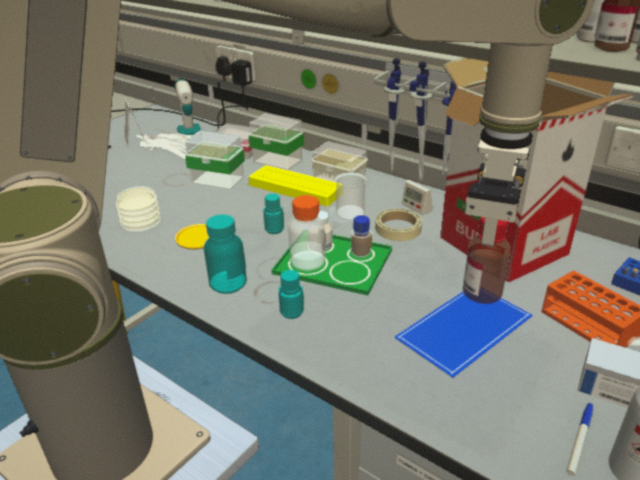

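Amber hangs upright over the rear of the mat at (485,270), and the tray's front-right ring is clear. Next I lower, release and retreat.

Request:
{"fn": "send_rows", "kwargs": {"deltas": [-1, 0, 0, -0.15, 0, 0, 0, -1, 0, 0, -0.3, 0, 0, 0, -1, 0, 0, -0.4, 0, 0, 0, -1, 0, 0, -0.45, 0, 0, 0, -1, 0, 0, -0.48, 0, 0, 0, -1, 0, 0, -0.495, 0, 0, 0, -1, 0, 0, -0.5, 0, 0, 0, -1, 0, 0, -0.5, 0, 0, 0, -1, 0, 0, -0.5, 0, 0, 0]}}

```text
time_s: 6.07
eef_pos: [0.5847, -0.3016, 0.1475]
tool_rot: [1.896, 2.503, 0.0]
contact_force: [0.8, 0.0, -5.3]
gripper_width: 0.0452
finger_force: 25.0
```

Run:
```python
from workcell import env
from h import *
st(env)
```

```text
t 6.07 tcp [ 0.5847 -0.3016  0.1475] yaw 15.73 zaxis [ 0.001 -0.001 -1.   ] w 0.0452 F [ 0.8  0.  -5.3] g 25.0 q [-0.55  0.34  1.42  0.    1.38 -0.83]
```

Still carrying about 5 N. I'll lower 1.5 mm more, then open.

Request:
{"fn": "send_rows", "kwargs": {"deltas": [-1, 0, 0, -0.008, 0, 0, 0, -1, 0, 0, -0.015, 0, 0, 0, -1, 0, 0, -0.015, 0, 0, 0, -1, 0, 0, -0.015, 0, 0, 0]}}

```text
time_s: 6.4
eef_pos: [0.585, -0.3018, 0.1467]
tool_rot: [1.895, 2.503, 0.0]
contact_force: [-1.4, 0.6, 4.7]
gripper_width: 0.045
finger_force: 25.0
```

Request:
{"fn": "send_rows", "kwargs": {"deltas": [0.2, 0, 0, 0, 0, 0, 0, 0.4, 0, 0, 0, 0, 0, 0, 0.8, 0, 0, 0, 0, 0, 0, 0.8, 0, 0, 0, 0, 0, 0, 0.8, 0, 0, 0, 0, 0, 0, 0.8, 0, 0, 0, 0, 0, 0]}}

```text
time_s: 6.9
eef_pos: [0.5842, -0.3013, 0.1449]
tool_rot: [-1.896, -2.504, 0.0]
contact_force: [0.4, -0.5, -0.3]
gripper_width: 0.0803
finger_force: 0.0
```

Run:
```python
from workcell import env
from h import *
st(env)
```

```text
t 6.9 tcp [ 0.5842 -0.3013  0.1449] yaw 15.73 zaxis [-0.  0. -1.] w 0.0803 F [ 0.4 -0.5 -0.3] g 0.0 q [-0.55  0.34  1.42 -0.    1.38 -0.83]
```

Request:
{"fn": "send_rows", "kwargs": {"deltas": [1, 0, 0, 0.2, 0, 0, 0, 1, 0, 0, 0.5, 0, 0, 0, 1, 0, 0, 0.8, 0, 0, 0, 1, 0, 0, 0.8, 0, 0, 0]}}

```text
time_s: 7.23
eef_pos: [0.5869, -0.3029, 0.2331]
tool_rot: [1.89, 2.496, 0.002]
contact_force: [1.5, -0.8, 1.3]
gripper_width: 0.0934
finger_force: 0.0
```

Request:
{"fn": "send_rows", "kwargs": {"deltas": [1, -0.06, 0.4, 0, 0, 0, 0, 1, -0.13, 0.89, 0, 0, 0, 0, 1, -0.13, 0.89, 0, 0, 0, 0]}}

```text
time_s: 7.48
eef_pos: [0.5708, -0.2076, 0.2248]
tool_rot: [-1.893, -2.505, -0.003]
contact_force: [-0.2, -0.3, 0.5]
gripper_width: 0.093
finger_force: 0.0
```

Request:
{"fn": "send_rows", "kwargs": {"deltas": [1, -0.06, 0.4, 0, 0, 0, 0, 1, -0.13, 0.89, 0, 0, 0, 0, 1, -0.13, 0.89, 0, 0, 0, 0]}}

```text
time_s: 7.73
eef_pos: [0.5577, -0.1184, 0.2251]
tool_rot: [-1.892, -2.506, -0.003]
contact_force: [-0.6, 0.2, 0.3]
gripper_width: 0.0932
finger_force: 0.0
```

Request:
{"fn": "send_rows", "kwargs": {"deltas": [1, -0.06, 0.4, 0, 0, 0, 0, 1, -0.13, 0.89, 0, 0, 0, 0, 1, -0.13, 0.89, 0, 0, 0, 0]}}

```text
time_s: 7.98
eef_pos: [0.5446, -0.0297, 0.2252]
tool_rot: [-1.892, -2.506, -0.003]
contact_force: [-0.4, 0.2, -0.3]
gripper_width: 0.093
finger_force: 0.0
```

Request:
{"fn": "send_rows", "kwargs": {"deltas": [1, -0.06, 0.4, 0, 0, 0, 0, 1, -0.12, 0.89, 0, 0, 0, 0, 1, -0.12, 0.89, 0, 0, 0, 0, 1, -0.12, 0.89, 0, 0, 0, 0, 1, -0.12, 0.89, -0.2, 0, 0, 0, 1, -0.12, 0.89, -0.4, 0, 0, 0, 1, -0.12, 0.89, -0.4, 0, 0, 0, 1, -0.12, 0.89, -0.4, 0, 0, 0]}}

```text
time_s: 8.65
eef_pos: [0.5326, 0.0533, 0.1841]
tool_rot: [-1.897, -2.502, 0.003]
contact_force: [-0.3, -0.4, 0.6]
gripper_width: 0.0931
finger_force: 0.0
```

Run:
```python
from workcell import env
from h import *
st(env)
```

```text
t 8.65 tcp [0.5326 0.0533 0.1841] yaw 15.67 zaxis [-0.003 -0.    -1.   ] w 0.0931 F [-0.3 -0.4  0.6] g 0.0 q [ 0.   -0.01  1.74 -0.    1.41 -0.27]
```

Request:
{"fn": "send_rows", "kwargs": {"deltas": [1, 0.01, 0.01, -0.15, 0, 0, 0, 1, 0.01, 0.01, -0.3, 0, 0, 0, 1, 0.01, 0.01, -0.42, 0, 0, 0, 1, 0.01, 0.01, -0.45, 0, 0, 0, 0.3, 0.01, 0.01, -0.45, 0, 0, 0, 0.3, 0.01, 0.01, -0.45, 0, 0, 0, 0.3, 0.01, 0.01, -0.45, 0, 0, 0, -1, 0.01, 0.01, -0.45, 0, 0, 0, -1, 0.01, 0.01, -0.45, 0, 0, 0, -1, 0.01, 0.01, -0.45, 0, 0, 0, -1, 0.01, 0.01, -0.45, 0, 0, 0, -1, 0.01, 0.01, -0.45, 0, 0, 0]}}

```text
time_s: 9.65
eef_pos: [0.5345, 0.0557, 0.1405]
tool_rot: [1.896, 2.504, 0.0]
contact_force: [-0.8, -0.8, 1.8]
gripper_width: 0.0533
finger_force: 25.0
```

Run:
```python
from workcell import env
from h import *
st(env)
```

```text
t 9.65 tcp [0.5345 0.0557 0.1405] yaw 15.73 zaxis [ 0.  0. -1.] w 0.0533 F [-0.8 -0.8  1.8] g 25.0 q [ 0.01  0.03  1.78  0.    1.33 -0.27]
```

Request:
{"fn": "send_rows", "kwargs": {"deltas": [-1, 0, 0, 0.05, 0, 0, 0, -1, 0, 0, 0.15, 0, 0, 0, -1, 0, 0, 0.3, 0, 0, 0, -1, 0, 0, 0.45, 0, 0, 0, -1, 0, 0, 0.5, 0, 0, 0, -1, 0, 0, 0.5, 0, 0, 0]}}

```text
time_s: 10.15
eef_pos: [0.5355, 0.0557, 0.1924]
tool_rot: [1.895, 2.502, 0.004]
contact_force: [0.7, 0.5, -1.8]
gripper_width: 0.053
finger_force: 25.0
```

Request:
{"fn": "send_rows", "kwargs": {"deltas": [-1, -0.01, -0.06, 0, 0, 0, 0, -1, -0.03, -0.2, 0, 0, 0, 0, -1, -0.07, -0.4, 0, 0, 0, 0, -1, -0.1, -0.6, 0, 0, 0, 0, -1, -0.14, -0.83, 0, 0, 0, 0]}}

```text
time_s: 10.57
eef_pos: [0.5192, -0.0279, 0.1886]
tool_rot: [-1.894, -2.504, 0.002]
contact_force: [0.8, 0.2, -2.0]
gripper_width: 0.0534
finger_force: 25.0
```

Request:
{"fn": "send_rows", "kwargs": {"deltas": [-1, -0.04, -0.23, 0, 0, 0, 0, -1, -0.08, -0.45, 0, 0, 0, 0, -1, -0.11, -0.65, 0, 0, 0, 0, -1, -0.14, -0.83, 0, 0, 0, 0]}}

```text
time_s: 10.9
eef_pos: [0.505, -0.1118, 0.1887]
tool_rot: [-1.896, -2.502, 0.002]
contact_force: [-0.6, 0.4, -2.9]
gripper_width: 0.0529
finger_force: 25.0
```

Request:
{"fn": "send_rows", "kwargs": {"deltas": [-1, -0.04, -0.23, 0, 0, 0, 0, -1, -0.08, -0.45, 0, 0, 0, 0, -1, -0.11, -0.65, 0, 0, 0, 0, -1, -0.14, -0.83, 0, 0, 0, 0]}}

```text
time_s: 11.23
eef_pos: [0.491, -0.1946, 0.1887]
tool_rot: [-1.896, -2.502, 0.001]
contact_force: [0.3, -0.9, -2.2]
gripper_width: 0.0531
finger_force: 25.0
```

Request:
{"fn": "send_rows", "kwargs": {"deltas": [-1, -0.04, -0.23, 0, 0, 0, 0, -1, -0.08, -0.45, 0, 0, 0, 0, -1, -0.11, -0.65, 0, 0, 0, 0, -1, -0.14, -0.78, 0, 0, 0, 0, -1, -0.15, -0.83, 0, 0, 0, 0, -1, -0.15, -0.85, 0, 0, 0, 0, -1, -0.15, -0.85, 0, 0, 0, 0, -1, -0.15, -0.85, 0, 0, 0, 0]}}

```text
time_s: 11.9
eef_pos: [0.4774, -0.2774, 0.1899]
tool_rot: [-1.896, -2.505, -0.001]
contact_force: [0.7, 0.4, -2.3]
gripper_width: 0.0531
finger_force: 25.0
```

Request:
{"fn": "send_rows", "kwargs": {"deltas": [-1, 0, 0, -0.15, 0, 0, 0, -1, 0, 0, -0.3, 0, 0, 0, -1, 0, 0, -0.4, 0, 0, 0, -1, 0, 0, -0.45, 0, 0, 0, -1, 0, 0, -0.48, 0, 0, 0, -1, 0, 0, -0.495, 0, 0, 0, -1, 0, 0, -0.505, 0, 0, 0, -1, 0, 0, -0.505, 0, 0, 0, -1, 0, 0, -0.505, 0, 0, 0]}}

```text
time_s: 12.65
eef_pos: [0.4778, -0.2787, 0.1405]
tool_rot: [1.896, 2.503, 0.0]
contact_force: [-2.1, 0.0, -0.4]
gripper_width: 0.0531
finger_force: 25.0
```

Run:
```python
from workcell import env
from h import *
st(env)
s=env.snapshot("scene");cv2.imwrite("pics/s2.png",s["frame"][:,:,::-1])
```

```text
t 12.65 tcp [ 0.4778 -0.2787  0.1405] yaw 15.73 zaxis [ 0.001 -0.001 -1.   ] w 0.0531 F [-2.1  0.  -0.4] g 25.0 q [-0.62  0.08  1.74 -0.    1.33 -0.9 ]
```

View pics/s2.png

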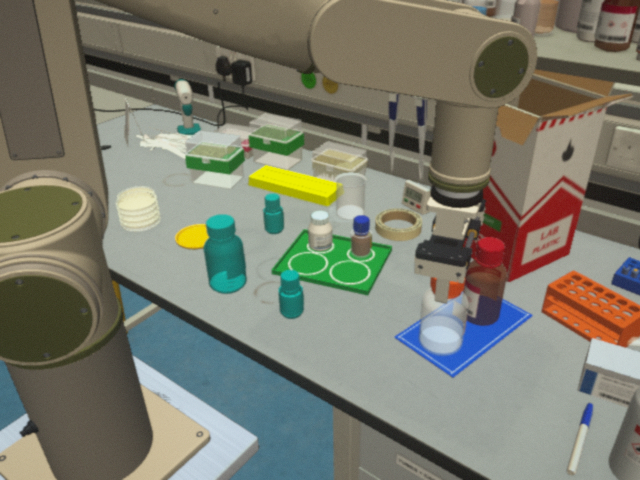

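Amber stands at (486,280) and orange is set down at (442,330), both inside the mat. Dye and white are untouched. Next I release orange and head for the dye bottle.

Request:
{"fn": "send_rows", "kwargs": {"deltas": [0.3, 0, 0, 0, 0, 0, 0, 0.5, 0, 0, 0, 0, 0, 0, 0.8, 0, 0, 0, 0, 0, 0, 0.8, 0, 0, 0, 0, 0, 0, 0.8, 0, 0, 0, 0, 0, 0, 0.8, 0, 0, 0.2, 0, 0, 0, 0.8, 0, 0, 0.5, 0, 0, 0, 0.8, 0, 0, 0.8, 0, 0, 0, 0.8, 0, 0, 0.85, 0, 0, 0, 0.8, 0, 0, 0.85, 0, 0, 0]}}

```text
time_s: 13.53
eef_pos: [0.4788, -0.2793, 0.228]
tool_rot: [1.893, 2.5, 0.0]
contact_force: [0.4, 0.2, -0.6]
gripper_width: 0.0835
finger_force: 0.0
```

Request:
{"fn": "send_rows", "kwargs": {"deltas": [1, 0.25, 0.44, 0, 0, 0, 0, 1, 0.49, 0.88, 0, 0, 0, 0, 1, 0.49, 0.88, 0, 0, 0, 0]}}

```text
time_s: 13.78
eef_pos: [0.527, -0.1868, 0.2229]
tool_rot: [-1.894, -2.503, -0.002]
contact_force: [-0.2, -0.9, -0.6]
gripper_width: 0.0921
finger_force: 0.0
```

Request:
{"fn": "send_rows", "kwargs": {"deltas": [1, 0.25, 0.44, 0, 0, 0, 0, 1, 0.49, 0.88, 0, 0, 0, 0, 1, 0.49, 0.88, 0, 0, 0, 0]}}

```text
time_s: 14.03
eef_pos: [0.5761, -0.098, 0.2227]
tool_rot: [-1.892, -2.504, -0.001]
contact_force: [0.2, -1.3, -0.2]
gripper_width: 0.0928
finger_force: 0.0
```

Request:
{"fn": "send_rows", "kwargs": {"deltas": [1, 0.25, 0.44, 0, 0, 0, 0, 1, 0.49, 0.88, 0, 0, 0, 0, 1, 0.49, 0.88, 0, 0, 0, 0, 1, 0.49, 0.88, 0, 0, 0, 0, 1, 0.49, 0.88, 0, 0, 0, 0, 1, 0.49, 0.88, 0, 0, 0, 0]}}

```text
time_s: 14.53
eef_pos: [0.6235, -0.0149, 0.2231]
tool_rot: [-1.896, -2.503, 0.002]
contact_force: [0.0, -0.3, -0.6]
gripper_width: 0.0928
finger_force: 0.0
```

Run:
```python
from workcell import env
from h import *
st(env)
s=env.snapshot("scene");cv2.imwrite("pics/s3.png",s["frame"][:,:,::-1])
# scene-view check of dye: top of blue cap
m=mask(s,*BLU,(345,200,385,250));print(m.sum()//255,np.round(contour(m).min(0),1),np.round(contour(m).max(0),1),capfit(s,m,.091,.017),capfit(s,m,.091))
```

```text
t 14.53 tcp [ 0.6235 -0.0149  0.2231] yaw 15.73 zaxis [-0.002 -0.    -1.   ] w 0.0928 F [ 0.  -0.3 -0.6] g 0.0 q [-0.11  0.21  1.44 -0.    1.5  -0.38]
221 [353.6 215.6] [368.4 232.3] (array([ 0.6221, -0.021 ]), 0.0014) (array([ 0.6224, -0.0209,  0.0167]), 0.0014)
```

View pics/s3.png

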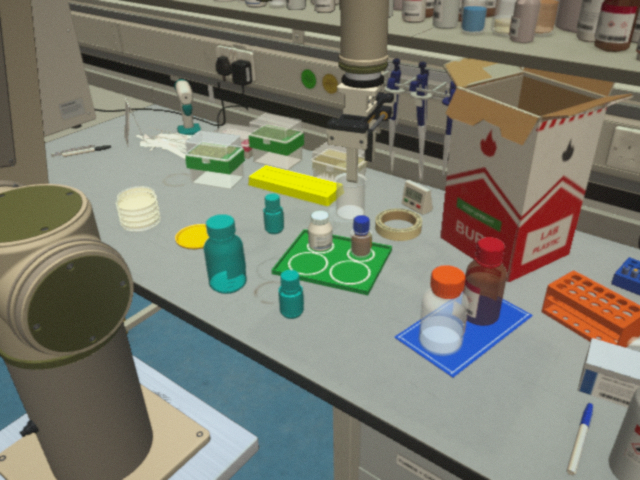

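Both tall bottles stand free on the mat, orange at (443,310) and amber at (487,280). The dye bottle is still in place at (361,237). Descending on the dye bottle now.

Request:
{"fn": "send_rows", "kwargs": {"deltas": [1, 0.01, 0, -0.2, 0, 0, 0, 1, 0.01, 0, -0.45, 0, 0, 0, 1, 0.01, 0, -0.7, 0, 0, 0, 1, 0.01, 0, -0.85, 0, 0, 0]}}

```text
time_s: 14.92
eef_pos: [0.6235, -0.0159, 0.1366]
tool_rot: [-1.898, -2.5, 0.003]
contact_force: [-0.2, -0.2, -0.5]
gripper_width: 0.0932
finger_force: 0.0
```

Request:
{"fn": "send_rows", "kwargs": {"deltas": [1, 0, 0, -0.2, 0, 0, 0, 1, 0, 0, -0.4, 0, 0, 0, 1, 0, 0, -0.6, 0, 0, 0, 1, 0, 0, -0.75, 0, 0, 0, 1, 0, 0, -0.82, 0, 0, 0, 1, 0, 0, -0.82, 0, 0, 0, 0.2, 0, 0, -0.82, 0, 0, 0, 0.2, 0, 0, -0.82, 0, 0, 0, 0.2, 0, 0, -0.82, 0, 0, 0], "squeeze": 15}}

```text
time_s: 15.67
eef_pos: [0.6264, -0.0147, 0.0594]
tool_rot: [1.896, 2.502, 0.002]
contact_force: [-0.4, 0.5, -0.2]
gripper_width: 0.0778
finger_force: 0.0
```

Request:
{"fn": "send_rows", "kwargs": {"deltas": [-1, 0, 0, 0, 0, 0, 0, -1, 0, 0, 0, 0, 0, 0, -1, 0, 0, 0, 0, 0, 0, -1, 0, 0, 0, 0, 0, 0, -1, 0, 0, 0, 0, 0, 0, -1, 0, 0, 0, 0, 0, 0, -1, 0, 0, 0, 0, 0, 0]}}

```text
time_s: 16.25
eef_pos: [0.6254, -0.0142, 0.0578]
tool_rot: [1.896, 2.505, 0.0]
contact_force: [-0.1, 1.2, 1.3]
gripper_width: 0.0444
finger_force: 15.0
```

Run:
```python
from workcell import env
from h import *
st(env)
```

```text
t 16.25 tcp [ 0.6254 -0.0142  0.0578] yaw 15.73 zaxis [ 0.  0. -1.] w 0.0444 F [-0.1  1.2  1.3] g 15.0 q [-0.1   0.35  1.58  0.    1.21 -0.38]
```

Request:
{"fn": "send_rows", "kwargs": {"deltas": [-1, 0, 0, 0.05, 0, 0, 0, -1, 0, 0, 0.2, 0, 0, 0, -1, 0, 0, 0.4, 0, 0, 0, -1, 0, 0, 0.6, 0, 0, 0, -1, 0, 0, 0.8, 0, 0, 0, -1, 0, 0, 1, 0, 0, 0]}}

```text
time_s: 16.75
eef_pos: [0.6249, -0.0143, 0.1585]
tool_rot: [-1.896, -2.504, 0.001]
contact_force: [0.1, -0.1, -1.5]
gripper_width: 0.0447
finger_force: 15.0
```

Request:
{"fn": "send_rows", "kwargs": {"deltas": [-1, 0, 0, 0.2, 0, 0, 0, -1, 0, 0, 0.4, 0, 0, 0, -1, 0, 0, 0.5, 0, 0, 0, -1, 0, 0, 0.5, 0, 0, 0]}}

```text
time_s: 17.08
eef_pos: [0.6268, -0.0145, 0.211]
tool_rot: [1.894, 2.501, 0.004]
contact_force: [0.0, -0.7, -1.1]
gripper_width: 0.0448
finger_force: 15.0
```

Request:
{"fn": "send_rows", "kwargs": {"deltas": [-1, -0.04, 0.08, 0, 0, 0, 0, -1, -0.1, 0.22, 0, 0, 0, 0, -1, -0.2, 0.43, 0, 0, 0, 0, -1, -0.3, 0.65, 0, 0, 0, 0, -1, -0.39, 0.83, 0, 0, 0, 0]}}

```text
time_s: 17.5
eef_pos: [0.5839, 0.0711, 0.2052]
tool_rot: [-1.894, -2.502, 0.003]
contact_force: [-0.1, -0.2, -1.2]
gripper_width: 0.0449
finger_force: 15.0
```

Request:
{"fn": "send_rows", "kwargs": {"deltas": [-1, -0.1, 0.22, 0, 0, 0, 0, -1, -0.2, 0.43, 0, 0, 0, 0, -1, -0.3, 0.65, 0, 0, 0, 0, -1, -0.39, 0.83, 0, 0, 0, 0]}}

```text
time_s: 17.83
eef_pos: [0.5446, 0.1541, 0.2054]
tool_rot: [-1.894, -2.503, 0.003]
contact_force: [1.5, 0.2, -0.8]
gripper_width: 0.0445
finger_force: 15.0
```

Request:
{"fn": "send_rows", "kwargs": {"deltas": [-1, -0.1, 0.22, 0, 0, 0, 0, -1, -0.2, 0.43, 0, 0, 0, 0, -1, -0.3, 0.65, 0, 0, 0, 0, -1, -0.39, 0.83, 0, 0, 0, 0]}}

```text
time_s: 18.17
eef_pos: [0.5055, 0.2367, 0.2054]
tool_rot: [-1.894, -2.504, 0.004]
contact_force: [-0.2, 0.1, -1.8]
gripper_width: 0.0444
finger_force: 15.0
```

Request:
{"fn": "send_rows", "kwargs": {"deltas": [-1, -0.1, 0.22, 0, 0, 0, 0, -1, -0.2, 0.43, 0, 0, 0, 0, -1, -0.3, 0.65, 0, 0, 0, 0, -1, -0.36, 0.78, 0, 0, 0, 0, -1, -0.38, 0.83, 0, 0, 0, 0, -1, -0.38, 0.84, 0, 0, 0, 0, -1, -0.38, 0.84, 0, 0, 0, 0, -1, -0.38, 0.84, 0, 0, 0, 0]}}

```text
time_s: 18.83
eef_pos: [0.4702, 0.318, 0.207]
tool_rot: [-1.897, -2.504, 0.002]
contact_force: [0.2, -0.1, -0.5]
gripper_width: 0.0447
finger_force: 15.0
```

Run:
```python
from workcell import env
from h import *
st(env)
```

```text
t 18.83 tcp [0.4702 0.318  0.207 ] yaw 15.71 zaxis [-0.001 -0.001 -1.   ] w 0.0447 F [ 0.2 -0.1 -0.5] g 15.0 q [ 0.5   0.06  1.63 -0.    1.45  0.23]
```

Request:
{"fn": "send_rows", "kwargs": {"deltas": [-1, 0, 0.01, -0.2, 0, 0, 0, -1, 0, 0.01, -0.4, 0, 0, 0, -1, 0, 0.01, -0.6, 0, 0, 0, -1, 0, 0.01, -0.8, 0, 0, 0, -1, 0, 0.01, -0.95, 0, 0, 0, -1, 0, 0.01, -1, 0, 0, 0]}}

```text
time_s: 19.33
eef_pos: [0.4691, 0.3177, 0.1044]
tool_rot: [-1.898, -2.502, 0.007]
contact_force: [-0.9, -0.1, -2.0]
gripper_width: 0.0444
finger_force: 15.0
```

Request:
{"fn": "send_rows", "kwargs": {"deltas": [-1, 0, 0, -0.15, 0, 0, 0, -1, 0, 0, -0.3, 0, 0, 0, -1, 0, 0, -0.4, 0, 0, 0, -1, 0, 0, -0.45, 0, 0, 0, -1, 0, 0, -0.48, 0, 0, 0, -1, 0, 0, -0.495, 0, 0, 0, -1, 0, 0, -0.495, 0, 0, 0, -1, 0, 0, -0.495, 0, 0, 0]}}

```text
time_s: 20.0
eef_pos: [0.4709, 0.32, 0.059]
tool_rot: [1.896, 2.504, 0.002]
contact_force: [-1.2, 0.0, -2.0]
gripper_width: 0.0449
finger_force: 15.0
```

Run:
```python
from workcell import env
from h import *
st(env)
s=env.snapshot("scene");cv2.imwrite("pics/s4.png",cv2.resize(s["frame"][180:280,140:260,::-1],None,fx=5,fy=5,interpolation=cv2.INTER_CUBIC))
```

```text
t 20.0 tcp [0.4709 0.32   0.059 ] yaw 15.73 zaxis [ 0.001  0.001 -1.   ] w 0.0449 F [-1.2  0.  -2. ] g 15.0 q [0.51 0.21 1.75 0.   1.18 0.23]
```

View pics/s4.png

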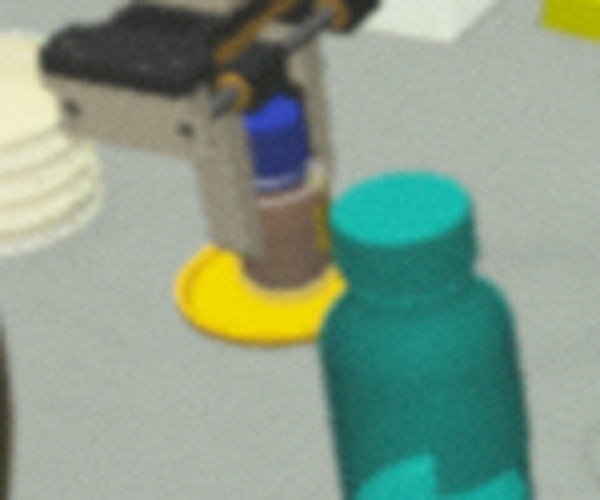

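The dye bottle is upright over the dish, its foot near crop (287,272). I'll check the centring numerically before releasing.

Run:
```python
from workcell import env
from h import *
import pickle
s0=pickle.load(open("s0.pkl","rb"))["scene"];s=env.snapshot("scene")
m0=mask(s0,*YEL,(150,210,230,270))
c=plane(s0,contour(m0),.008);print("dish scene view",cv2.minEnclosingCircle(c.astype(np.float32)),c.min(0),c.max(0))
print("foot front pt, left/right edges", plane(s,[[140+287/5,180+292/5]],.003), plane(s,[[140+243/5,180+272/5],[140+332/5,180+272/5]],.003))
t=env.snapshot("top")
cv2.imwrite("pics/t4.png",cv2.resize(t["frame"][190:310,100:260,::-1],None,fx=4,fy=4,interpolation=cv2.INTER_CUBIC))
```

```text
dish scene view ((0.4701235294342041, 0.31427687406539917), 0.053408365696668625) [0.41877836 0.27006454] [0.51352078 0.36549463]
foot front pt, left/right edges [[0.46703145 0.31197298]] [[0.46701779 0.34085381]
 [0.49052133 0.30799382]]
```

View pics/t4.png

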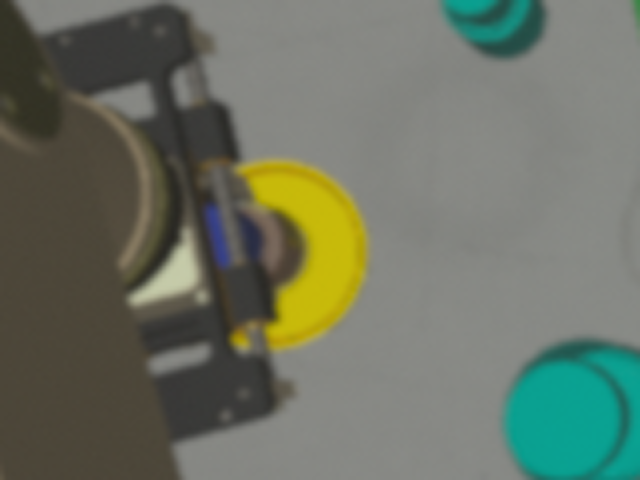

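Both views suggest the bottle sits a few mm toward +x/+y, while the kinematics says about 1.5 mm in y. I'll apply a compromise shift of (-3,-4) mm, then lower and release.

Request:
{"fn": "send_rows", "kwargs": {"deltas": [-1, -0.01, -0.02, 0.01, 0, 0, 0, -1, -0.03, -0.04, 0.01, 0, 0, 0, -1, -0.03, -0.04, 0.01, 0, 0, 0, -1, -0.03, -0.04, 0, 0, 0, 0, -1, -0.03, -0.04, -0.01, 0, 0, 0, -1, -0.03, -0.04, -0.015, 0, 0, 0, -1, -0.03, -0.04, -0.015, 0, 0, 0]}}

```text
time_s: 20.73
eef_pos: [0.4674, 0.3157, 0.0577]
tool_rot: [1.896, 2.505, -0.0]
contact_force: [-4.2, -3.0, 10.2]
gripper_width: 0.0452
finger_force: 15.0
```

Run:
```python
from workcell import env
from h import *
st(env)
```

```text
t 20.73 tcp [0.4674 0.3157 0.0577] yaw 15.73 zaxis [ 0. -0. -1.] w 0.0452 F [-4.2 -3.  10.2] g 15.0 q [ 0.5   0.2   1.76 -0.    1.18  0.23]
```

Request:
{"fn": "send_rows", "kwargs": {"deltas": [-1, 0, 0, 0.007, 0, 0, 0, -1, 0, 0, 0.007, 0, 0, 0, 0.2, 0, 0, 0.007, 0, 0, 0, 0.4, 0, 0, 0.007, 0, 0, 0, 1, 0, 0, 0.007, 0, 0, 0, 1, 0, 0, 0.007, 0, 0, 0, 1, 0, 0, 0.007, 0, 0, 0, 1, 0, 0, 0.007, 0, 0, 0, 1, 0, 0, 0.1, 0, 0, 0, 1, 0, 0, 0.3, 0, 0, 0, 1, 0, 0, 0.6, 0, 0, 0, 1, 0, 0, 1, 0, 0, 0]}}

```text
time_s: 21.73
eef_pos: [0.4653, 0.3146, 0.1553]
tool_rot: [-1.895, -2.503, 0.008]
contact_force: [0.4, 0.2, 0.3]
gripper_width: 0.0931
finger_force: 0.0
```

Request:
{"fn": "send_rows", "kwargs": {"deltas": [1, 0, 0, 0.3, 0, 0, 0, 1, 0, 0, 0.7, 0, 0, 0, 1, 0, 0, 0.7, 0, 0, 0]}}

```text
time_s: 21.98
eef_pos: [0.4708, 0.3177, 0.2372]
tool_rot: [1.893, 2.5, 0.02]
contact_force: [0.5, -0.1, 1.6]
gripper_width: 0.0927
finger_force: 0.0
```

Request:
{"fn": "send_rows", "kwargs": {"deltas": [1, 0.08, -0.44, 0, 0, 0, 0, 1, 0.17, -0.88, 0, 0, 0, 0, 1, 0.17, -0.88, 0, 0, 0, 0]}}

```text
time_s: 22.23
eef_pos: [0.4854, 0.2233, 0.2276]
tool_rot: [1.897, 2.501, -0.001]
contact_force: [-0.3, -1.2, -0.1]
gripper_width: 0.0931
finger_force: 0.0
```

Request:
{"fn": "send_rows", "kwargs": {"deltas": [1, 0.08, -0.44, 0, 0, 0, 0, 1, 0.17, -0.88, 0, 0, 0, 0, 1, 0.17, -0.88, 0, 0, 0, 0]}}

```text
time_s: 22.48
eef_pos: [0.5023, 0.1348, 0.2273]
tool_rot: [1.899, 2.499, -0.002]
contact_force: [-0.5, -0.8, 0.2]
gripper_width: 0.0933
finger_force: 0.0
```

Request:
{"fn": "send_rows", "kwargs": {"deltas": [1, 0.08, -0.44, 0, 0, 0, 0, 1, 0.17, -0.88, 0, 0, 0, 0, 1, 0.17, -0.88, 0, 0, 0, 0]}}

```text
time_s: 22.73
eef_pos: [0.5192, 0.0468, 0.2273]
tool_rot: [1.9, 2.499, -0.002]
contact_force: [0.3, 0.2, -0.0]
gripper_width: 0.0929
finger_force: 0.0
```

Request:
{"fn": "send_rows", "kwargs": {"deltas": [1, 0.08, -0.44, 0, 0, 0, 0, 1, 0.17, -0.88, 0, 0, 0, 0, 1, 0.17, -0.88, 0, 0, 0, 0]}}

```text
time_s: 22.98
eef_pos: [0.536, -0.0411, 0.2272]
tool_rot: [1.9, 2.499, -0.002]
contact_force: [0.4, 0.4, -0.5]
gripper_width: 0.0929
finger_force: 0.0
```

Run:
```python
from workcell import env
from h import *
st(env)
t=env.snapshot("top")
m=mask(t,*BLU,(135,215,200,285));print("dye",m.sum()//255,capfit(t,m,.091),capfit(t,m,.091,.017))
m=mask(t,*YEL,(130,220,200,290));print("dish",cv2.minEnclosingCircle(plane(t,contour(m),.008).astype(np.float32)))
cv2.imwrite("pics/t5.png",cv2.resize(t["frame"][190:310,100:260,::-1],None,fx=4,fy=4,interpolation=cv2.INTER_CUBIC))
```

```text
t 22.98 tcp [ 0.536  -0.0411  0.2272] yaw 15.52 zaxis [ 0.001 -0.002 -1.   ] w 0.0929 F [ 0.4  0.4 -0.5] g 0.0 q [-0.17 -0.03  1.69 -0.    1.49 -0.44]
dye 204 (array([0.4678, 0.3132, 0.0143]), 0.0004) (array([0.4669, 0.3099]), 0.0013)
dish ((0.47073227167129517, 0.31870248913764954), 0.04974396899342537)
```

View pics/t5.png

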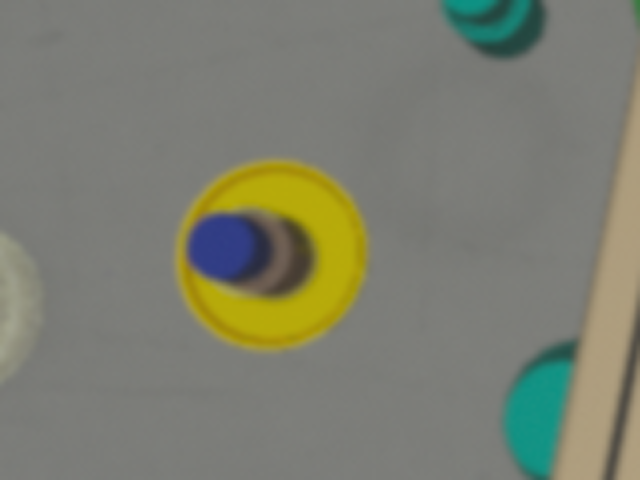

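The dye bottle stands in the dish (cap fit (.468,.313), dish centre (.471,.319)), about 6 mm off at most, which is within tolerance. Next I return the amber bottle.

Request:
{"fn": "send_rows", "kwargs": {"deltas": [1, 0.08, -0.44, 0, 0, 0, 0, 1, 0.16, -0.87, 0, 0, 0, 0, 1, 0.16, -0.87, 0, 0, 0, 0]}}

```text
time_s: 23.28
eef_pos: [0.5519, -0.1271, 0.2269]
tool_rot: [1.899, 2.501, -0.002]
contact_force: [0.1, 0.1, 0.1]
gripper_width: 0.0929
finger_force: 0.0
```

Request:
{"fn": "send_rows", "kwargs": {"deltas": [1, 0.08, -0.44, 0, 0, 0, 0, 1, 0.16, -0.87, 0, 0, 0, 0, 1, 0.16, -0.87, 0, 0, 0, 0]}}

```text
time_s: 23.53
eef_pos: [0.5678, -0.2142, 0.2266]
tool_rot: [1.899, 2.501, -0.002]
contact_force: [0.4, -0.0, 0.2]
gripper_width: 0.0931
finger_force: 0.0
```

Request:
{"fn": "send_rows", "kwargs": {"deltas": [1, 0.08, -0.44, 0, 0, 0, 0, 1, 0.16, -0.87, 0, 0, 0, 0, 1, 0.16, -0.87, 0, 0, 0, 0, 1, 0.16, -0.87, 0, 0, 0, 0, 1, 0.16, -0.87, 0, 0, 0, 0, 1, 0.16, -0.87, 0, 0, 0, 0]}}

```text
time_s: 24.03
eef_pos: [0.5837, -0.2952, 0.2268]
tool_rot: [-1.895, -2.505, -0.001]
contact_force: [0.2, -0.3, 1.1]
gripper_width: 0.0929
finger_force: 0.0
```

Run:
```python
from workcell import env
from h import *
st(env)
```

```text
t 24.03 tcp [ 0.5837 -0.2952  0.2268] yaw 15.81 zaxis [ 0.     0.001 -1.   ] w 0.0929 F [ 0.2 -0.3  1.1] g 0.0 q [-0.55  0.28  1.34  0.    1.51 -0.82]
```

Request:
{"fn": "send_rows", "kwargs": {"deltas": [1, 0.01, -0.055, -0.2, 0, 0, 0, 1, 0.01, -0.055, -0.4, 0, 0, 0, 1, 0.01, -0.055, -0.6, 0, 0, 0, 1, 0.01, -0.055, -0.75, 0, 0, 0, 1, 0.01, -0.055, -0.8, 0, 0, 0, 0.3, 0.01, -0.055, -0.8, 0, 0, 0, 0.3, 0.01, -0.055, -0.8, 0, 0, 0, 0.3, 0.01, -0.055, -0.8, 0, 0, 0], "squeeze": 25}}

```text
time_s: 24.7
eef_pos: [0.5853, -0.3026, 0.1486]
tool_rot: [1.894, 2.503, 0.001]
contact_force: [-0.1, -0.5, 0.0]
gripper_width: 0.0776
finger_force: 0.0
```

Run:
```python
from workcell import env
from h import *
st(env)
```

```text
t 24.7 tcp [ 0.5853 -0.3026  0.1486] yaw 15.77 zaxis [ 0.002 -0.001 -1.   ] w 0.0776 F [-0.1 -0.5  0. ] g 0.0 q [-0.56  0.34  1.42  0.    1.38 -0.83]
```

Request:
{"fn": "send_rows", "kwargs": {"deltas": [-1, 0, 0, 0, 0, 0, 0, -1, 0, 0, 0, 0, 0, 0, -1, 0, 0, 0, 0, 0, 0, -1, 0, 0, 0, 0, 0, 0, -1, 0, 0, 0, 0, 0, 0, -1, 0, 0, 0, 0, 0, 0]}}

```text
time_s: 25.2
eef_pos: [0.5846, -0.3029, 0.1469]
tool_rot: [1.896, 2.504, 0.0]
contact_force: [0.5, 0.6, 1.1]
gripper_width: 0.0451
finger_force: 25.0
```

Run:
```python
from workcell import env
from h import *
st(env)
```

```text
t 25.2 tcp [ 0.5846 -0.3029  0.1469] yaw 15.72 zaxis [ 0.001 -0.    -1.   ] w 0.0451 F [0.5 0.6 1.1] g 25.0 q [-0.56  0.34  1.42  0.    1.38 -0.83]
```

Request:
{"fn": "send_rows", "kwargs": {"deltas": [-1, 0, 0, 0.05, 0, 0, 0, -1, 0, 0, 0.15, 0, 0, 0, -1, 0, 0, 0.3, 0, 0, 0, -1, 0, 0, 0.45, 0, 0, 0, -1, 0, 0, 0.5, 0, 0, 0, -1, 0, 0, 0.5, 0, 0, 0]}}

```text
time_s: 25.7
eef_pos: [0.5851, -0.3034, 0.199]
tool_rot: [1.895, 2.502, 0.0]
contact_force: [0.1, 0.4, -4.4]
gripper_width: 0.0455
finger_force: 25.0
```

Request:
{"fn": "send_rows", "kwargs": {"deltas": [-1, -0.01, 0.06, 0, 0, 0, 0, -1, -0.02, 0.2, 0, 0, 0, 0, -1, -0.04, 0.4, 0, 0, 0, 0, -1, -0.06, 0.6, 0, 0, 0, 0, -1, -0.09, 0.89, 0, 0, 0, 0]}}

```text
time_s: 26.12
eef_pos: [0.5742, -0.2127, 0.1949]
tool_rot: [-1.897, -2.502, 0.001]
contact_force: [0.6, 0.4, -4.2]
gripper_width: 0.0452
finger_force: 25.0
```

Request:
{"fn": "send_rows", "kwargs": {"deltas": [-1, -0.03, 0.25, 0, 0, 0, 0, -1, -0.05, 0.5, 0, 0, 0, 0, -1, -0.07, 0.7, 0, 0, 0, 0, -1, -0.09, 0.89, 0, 0, 0, 0]}}

```text
time_s: 26.45
eef_pos: [0.5649, -0.1219, 0.1951]
tool_rot: [-1.894, -2.503, 0.001]
contact_force: [0.1, -0.2, -6.3]
gripper_width: 0.0451
finger_force: 25.0
```

Request:
{"fn": "send_rows", "kwargs": {"deltas": [-1, -0.03, 0.25, 0, 0, 0, 0, -1, -0.05, 0.5, 0, 0, 0, 0, -1, -0.08, 0.7, 0, 0, 0, 0, -1, -0.1, 0.84, 0, 0, 0, 0, -1, -0.1, 0.89, 0, 0, 0, 0, -1, -0.1, 0.91, 0, 0, 0, 0, -1, -0.1, 0.91, 0, 0, 0, 0, -1, -0.1, 0.91, 0, 0, 0, 0, -1, -0.1, 0.91, 0, 0, 0, 0]}}

```text
time_s: 27.2
eef_pos: [0.5564, -0.0348, 0.1966]
tool_rot: [1.898, 2.503, -0.0]
contact_force: [0.7, -0.4, -5.7]
gripper_width: 0.045
finger_force: 25.0
```

Request:
{"fn": "send_rows", "kwargs": {"deltas": [-1, 0, 0, -0.15, 0, 0, 0, -1, 0, 0, -0.3, 0, 0, 0, -1, 0, 0, -0.4, 0, 0, 0, -1, 0, 0, -0.43, 0, 0, 0, -1, 0, 0, -0.43, 0, 0, 0, -1, 0, 0, -0.43, 0, 0, 0, -1, 0, 0, -0.43, 0, 0, 0]}}

```text
time_s: 27.78
eef_pos: [0.5569, -0.0341, 0.1546]
tool_rot: [1.896, 2.503, 0.001]
contact_force: [-0.5, -0.2, -4.3]
gripper_width: 0.0456
finger_force: 25.0
```

Run:
```python
from workcell import env
from h import *
st(env)
```

```text
t 27.78 tcp [ 0.5569 -0.0341  0.1546] yaw 15.72 zaxis [ 0.001 -0.    -1.   ] w 0.0456 F [-0.5 -0.2 -4.3] g 25.0 q [-0.15  0.08  1.71 -0.    1.35 -0.43]
```

Request:
{"fn": "send_rows", "kwargs": {"deltas": [-1, 0, 0, -0.03, 0, 0, 0, -1, 0, 0, -0.06, 0, 0, 0, -1, 0, 0, -0.075, 0, 0, 0, -1, 0, 0, -0.08, 0, 0, 0, -1, 0, 0, -0.08, 0, 0, 0, -1, 0, 0, -0.08, 0, 0, 0]}}

```text
time_s: 28.28
eef_pos: [0.5569, -0.0339, 0.1467]
tool_rot: [1.896, 2.503, 0.001]
contact_force: [-0.7, 0.2, 5.8]
gripper_width: 0.0454
finger_force: 25.0
```

Run:
```python
from workcell import env
from h import *
st(env)
```

```text
t 28.28 tcp [ 0.5569 -0.0339  0.1467] yaw 15.73 zaxis [ 0.002 -0.    -1.   ] w 0.0454 F [-0.7  0.2  5.8] g 25.0 q [-0.15  0.08  1.72  0.    1.34 -0.43]
```

Request:
{"fn": "send_rows", "kwargs": {"deltas": [0.2, 0, 0, 0, 0, 0, 0, 0.4, 0, 0, 0, 0, 0, 0, 0.8, 0, 0, 0, 0, 0, 0, 0.8, 0, 0, 0, 0, 0, 0, 0.8, 0, 0, 0, 0, 0, 0, 0.8, 0, 0, 0.2, 0, 0, 0, 0.8, 0, 0, 0.5, 0, 0, 0, 0.8, 0, 0, 0.8, 0, 0, 0, 0.8, 0, 0, 0.8, 0, 0, 0]}}

```text
time_s: 29.03
eef_pos: [0.5593, -0.0342, 0.2327]
tool_rot: [1.891, 2.498, 0.007]
contact_force: [0.3, -0.1, 0.9]
gripper_width: 0.0837
finger_force: 0.0
```

Request:
{"fn": "send_rows", "kwargs": {"deltas": [1, -0.13, -0.4, 0, 0, 0, 0, 1, -0.26, -0.81, 0, 0, 0, 0, 1, -0.26, -0.81, 0, 0, 0, 0]}}

```text
time_s: 29.28
eef_pos: [0.5288, -0.12, 0.2257]
tool_rot: [1.9, 2.5, -0.004]
contact_force: [0.4, 0.4, 0.1]
gripper_width: 0.0926
finger_force: 0.0
```

Request:
{"fn": "send_rows", "kwargs": {"deltas": [1, -0.13, -0.4, 0, 0, 0, 0, 1, -0.26, -0.81, 0, 0, 0, 0, 1, -0.26, -0.81, 0, 0, 0, 0]}}

```text
time_s: 29.53
eef_pos: [0.5023, -0.2013, 0.2255]
tool_rot: [1.902, 2.5, -0.004]
contact_force: [0.3, -0.2, -0.1]
gripper_width: 0.0931
finger_force: 0.0
```

Request:
{"fn": "send_rows", "kwargs": {"deltas": [1, -0.13, -0.4, 0, 0, 0, 0, 1, -0.27, -0.83, 0, 0, 0, 0, 1, -0.27, -0.83, 0, 0, 0, 0, 1, -0.27, -0.83, 0, 0, 0, 0, 1, -0.27, -0.83, -0.2, 0, 0, 0, 1, -0.27, -0.83, -0.4, 0, 0, 0, 1, -0.27, -0.83, -0.4, 0, 0, 0, 1, -0.27, -0.83, -0.4, 0, 0, 0]}}

```text
time_s: 30.2
eef_pos: [0.477, -0.2769, 0.1844]
tool_rot: [-1.893, -2.503, -0.0]
contact_force: [0.4, -0.0, 0.3]
gripper_width: 0.0934
finger_force: 0.0
```

Run:
```python
from workcell import env
from h import *
st(env)
```

```text
t 30.2 tcp [ 0.477  -0.2769  0.1844] yaw 15.79 zaxis [-0.002  0.002 -1.   ] w 0.0934 F [ 0.4 -0.   0.3] g 0.0 q [-0.62  0.04  1.69  0.    1.41 -0.89]
```

Request:
{"fn": "send_rows", "kwargs": {"deltas": [1, 0, -0.01, -0.15, 0, 0, 0, 1, 0, -0.01, -0.3, 0, 0, 0, 1, 0, -0.01, -0.42, 0, 0, 0, 1, 0, -0.01, -0.445, 0, 0, 0, 0.3, 0, -0.01, -0.445, 0, 0, 0, 0.3, 0, -0.01, -0.445, 0, 0, 0, 0.3, 0, -0.01, -0.445, 0, 0, 0, -1, 0, -0.01, -0.445, 0, 0, 0, -1, 0, -0.01, -0.445, 0, 0, 0, -1, 0, -0.01, -0.445, 0, 0, 0, -1, 0, -0.01, -0.445, 0, 0, 0, -1, 0, -0.01, -0.445, 0, 0, 0]}}

```text
time_s: 31.2
eef_pos: [0.4775, -0.28, 0.1415]
tool_rot: [1.896, 2.504, 0.0]
contact_force: [0.1, 0.4, 2.0]
gripper_width: 0.053
finger_force: 25.0
```

Run:
```python
from workcell import env
from h import *
st(env)
```

```text
t 31.2 tcp [ 0.4775 -0.28    0.1415] yaw 15.72 zaxis [ 0.001 -0.    -1.   ] w 0.053 F [0.1 0.4 2. ] g 25.0 q [-0.62  0.08  1.74  0.    1.33 -0.9 ]
```

A straight low path would now hit amber, so I lift orange above everything (foot about 0.18 m).

Request:
{"fn": "send_rows", "kwargs": {"deltas": [-1, 0, 0, 0.05, 0, 0, 0, -1, 0, 0, 0.2, 0, 0, 0, -1, 0, 0, 0.4, 0, 0, 0, -1, 0, 0, 0.6, 0, 0, 0, -1, 0, 0, 0.8, 0, 0, 0, -1, 0, 0, 1, 0, 0, 0]}}

```text
time_s: 31.7
eef_pos: [0.4769, -0.2795, 0.2418]
tool_rot: [-1.896, -2.504, 0.0]
contact_force: [1.1, 0.2, -4.0]
gripper_width: 0.0527
finger_force: 25.0
```

Request:
{"fn": "send_rows", "kwargs": {"deltas": [-1, 0, 0, 0.2, 0, 0, 0, -1, 0, 0, 0.4, 0, 0, 0, -1, 0, 0, 0.6, 0, 0, 0, -1, 0, 0, 0.73, 0, 0, 0, -1, 0, 0, 0.78, 0, 0, 0, -1, 0, 0, 0.78, 0, 0, 0]}}

```text
time_s: 32.2
eef_pos: [0.4777, -0.2801, 0.3203]
tool_rot: [1.895, 2.503, 0.0]
contact_force: [-0.3, -0.7, -2.5]
gripper_width: 0.0528
finger_force: 25.0
```

Request:
{"fn": "send_rows", "kwargs": {"deltas": [-1, 0.01, 0.06, 0, 0, 0, 0, -1, 0.03, 0.2, 0, 0, 0, 0, -1, 0.07, 0.4, 0, 0, 0, 0, -1, 0.1, 0.6, 0, 0, 0, 0, -1, 0.14, 0.83, 0, 0, 0, 0]}}

```text
time_s: 32.62
eef_pos: [0.4908, -0.1949, 0.3174]
tool_rot: [-1.896, -2.502, 0.0]
contact_force: [-0.2, 1.2, -2.3]
gripper_width: 0.0532
finger_force: 25.0
```

Request:
{"fn": "send_rows", "kwargs": {"deltas": [-1, 0.04, 0.23, 0, 0, 0, 0, -1, 0.08, 0.45, 0, 0, 0, 0, -1, 0.11, 0.65, 0, 0, 0, 0, -1, 0.14, 0.83, 0, 0, 0, 0]}}

```text
time_s: 32.95
eef_pos: [0.5047, -0.111, 0.3175]
tool_rot: [-1.894, -2.503, 0.0]
contact_force: [0.4, 0.1, -2.0]
gripper_width: 0.0534
finger_force: 25.0
```

Request:
{"fn": "send_rows", "kwargs": {"deltas": [-1, 0.04, 0.23, 0, 0, 0, 0, -1, 0.08, 0.45, 0, 0, 0, 0, -1, 0.11, 0.65, 0, 0, 0, 0, -1, 0.14, 0.83, 0, 0, 0, 0]}}

```text
time_s: 33.28
eef_pos: [0.5185, -0.0282, 0.3175]
tool_rot: [-1.894, -2.504, 0.001]
contact_force: [-0.6, -0.6, -2.6]
gripper_width: 0.0533
finger_force: 25.0
```

Request:
{"fn": "send_rows", "kwargs": {"deltas": [-1, 0.04, 0.23, 0, 0, 0, 0, -1, 0.08, 0.45, 0, 0, 0, 0, -1, 0.11, 0.65, 0, 0, 0, 0, -1, 0.14, 0.79, 0, 0, 0, 0, -1, 0.15, 0.84, 0, 0, 0, 0, -1, 0.15, 0.85, 0, 0, 0, 0, -1, 0.15, 0.85, 0, 0, 0, 0, -1, 0.15, 0.85, 0, 0, 0, 0, -1, 0.15, 0.85, 0, 0, 0, 0, -1, 0.15, 0.85, 0, 0, 0, 0]}}

```text
time_s: 34.12
eef_pos: [0.5342, 0.0534, 0.3191]
tool_rot: [1.898, 2.503, -0.0]
contact_force: [0.2, -0.4, -2.4]
gripper_width: 0.0532
finger_force: 25.0
```

Run:
```python
from workcell import env
from h import *
st(env)
```

```text
t 34.12 tcp [0.5342 0.0534 0.3191] yaw 15.66 zaxis [-0. -0. -1.] w 0.0532 F [ 0.2 -0.4 -2.4] g 25.0 q [ 0.   -0.06  1.55 -0.    1.65 -0.27]
```

Request:
{"fn": "send_rows", "kwargs": {"deltas": [-1, 0, 0.01, -0.1, 0, 0, 0, -1, 0, 0.01, -0.3, 0, 0, 0, -1, 0, 0.01, -0.5, 0, 0, 0, -1, 0, 0.01, -0.7, 0, 0, 0, -1, 0, 0.01, -0.9, 0, 0, 0, -1, 0, 0.01, -0.9, 0, 0, 0]}}

```text
time_s: 34.62
eef_pos: [0.5316, 0.0548, 0.2235]
tool_rot: [-1.894, -2.499, 0.008]
contact_force: [-0.4, 0.1, -3.6]
gripper_width: 0.0532
finger_force: 25.0
```

Request:
{"fn": "send_rows", "kwargs": {"deltas": [-1, 0, 0, -0.15, 0, 0, 0, -1, 0, 0, -0.3, 0, 0, 0, -1, 0, 0, -0.45, 0, 0, 0, -1, 0, 0, -0.6, 0, 0, 0, -1, 0, 0, -0.73, 0, 0, 0, -1, 0, 0, -0.78, 0, 0, 0, -1, 0, 0, -0.78, 0, 0, 0, -1, 0, 0, -0.78, 0, 0, 0]}}

```text
time_s: 35.28
eef_pos: [0.5345, 0.0551, 0.1516]
tool_rot: [1.897, 2.504, 0.0]
contact_force: [-0.2, -0.2, -3.2]
gripper_width: 0.0529
finger_force: 25.0
```

Run:
```python
from workcell import env
from h import *
st(env)
```

```text
t 35.28 tcp [0.5345 0.0551 0.1516] yaw 15.72 zaxis [ 0.  0. -1.] w 0.0529 F [-0.2 -0.2 -3.2] g 25.0 q [ 0.01  0.02  1.77  0.    1.35 -0.27]
```

Request:
{"fn": "send_rows", "kwargs": {"deltas": [-1, 0, 0, -0.04, 0, 0, 0, -1, 0, 0, -0.08, 0, 0, 0, -1, 0, 0, -0.1, 0, 0, 0, -1, 0, 0, -0.105, 0, 0, 0, -1, 0, 0, -0.105, 0, 0, 0, -1, 0, 0, -0.105, 0, 0, 0]}}

```text
time_s: 35.78
eef_pos: [0.5348, 0.0552, 0.1414]
tool_rot: [1.896, 2.504, 0.001]
contact_force: [-1.8, -0.5, 4.0]
gripper_width: 0.0527
finger_force: 25.0
```

Run:
```python
from workcell import env
from h import *
st(env)
```

```text
t 35.78 tcp [0.5348 0.0552 0.1414] yaw 15.73 zaxis [ 0.001  0.    -1.   ] w 0.0527 F [-1.8 -0.5  4. ] g 25.0 q [ 0.01  0.03  1.78  0.    1.33 -0.27]
```

Down on the floor. Release, lift and move aside to the left so the cameras see the tray.

Request:
{"fn": "send_rows", "kwargs": {"deltas": [0.3, 0, 0, 0, 0, 0, 0, 0.5, 0, 0, 0, 0, 0, 0, 0.8, 0, 0, 0, 0, 0, 0, 0.8, 0, 0, 0, 0, 0, 0, 0.8, 0, 0, 0, 0, 0, 0, 0.8, 0, 0, 0.2, 0, 0, 0, 0.8, 0, 0, 0.5, 0, 0, 0, 0.8, 0, 0, 0.8, 0, 0, 0, 0.8, 0, 0, 1, 0, 0, 0]}}

```text
time_s: 36.53
eef_pos: [0.5349, 0.0552, 0.2435]
tool_rot: [1.895, 2.503, 0.002]
contact_force: [0.9, 0.9, 0.5]
gripper_width: 0.0836
finger_force: 0.0
```

Request:
{"fn": "send_rows", "kwargs": {"deltas": [1, -0.2, -0.5, 0, 0, 0, 0, 1, -0.4, -0.9, 0, 0, 0, 0, 1, -0.4, -0.9, 0, 0, 0, 0]}}

```text
time_s: 36.78
eef_pos: [0.4931, -0.0378, 0.2412]
tool_rot: [1.896, 2.503, -0.002]
contact_force: [-0.6, -0.3, -1.1]
gripper_width: 0.0925
finger_force: 0.0
```

Request:
{"fn": "send_rows", "kwargs": {"deltas": [1, -0.2, -0.5, 0, 0, 0, 0, 1, -0.4, -0.9, 0, 0, 0, 0, 1, -0.4, -0.9, 0, 0, 0, 0]}}

```text
time_s: 37.03
eef_pos: [0.4525, -0.1282, 0.2407]
tool_rot: [1.898, 2.502, -0.003]
contact_force: [-0.0, 0.5, -0.8]
gripper_width: 0.0932
finger_force: 0.0
```

Request:
{"fn": "send_rows", "kwargs": {"deltas": [1, 0, -0.5, 0, 0, 0, 0, 1, 0, -0.9, 0, 0, 0, 0, 1, 0, -0.9, 0, 0, 0, 0]}}

```text
time_s: 37.28
eef_pos: [0.4535, -0.22, 0.2407]
tool_rot: [1.9, 2.5, -0.003]
contact_force: [-0.6, 0.3, 0.0]
gripper_width: 0.0933
finger_force: 0.0
```

Request:
{"fn": "send_rows", "kwargs": {"deltas": [1, 0, -0.5, 0, 0, 0, 0, 1, 0, -0.9, 0, 0, 0, 0, 1, 0, -0.9, 0, 0, 0, 0, 1, 0, -0.9, 0, 0, 0, 0, 1, 0, -0.9, 0, 0, 0, 0, 1, 0, -0.9, 0, 0, 0, 0]}}

```text
time_s: 37.78
eef_pos: [0.4544, -0.3036, 0.2405]
tool_rot: [-1.895, -2.505, -0.001]
contact_force: [0.5, 0.0, 0.4]
gripper_width: 0.0927
finger_force: 0.0
```

Run:
```python
from workcell import env
from h import *
import pickle
st(env)
t0=pickle.load(open("s0.pkl","rb"))["top"];t=env.snapshot("top");cv2.imwrite("pics/t6.png",t["frame"][:,:,::-1])
for n,c,roi,z,r in[("amber",RED,(320,175,362,225),.159,.023),("orange",ORG,(270,190,312,232),.151,.027)]:
    for s in(t0,t): m=mask(s,*c,roi);print(n,m.sum()//255,capfit(s,m,z),capfit(s,m,z,r))
m=mask(t,*BLU,(135,215,200,285));print("dye",capfit(t,m,.091))
```

```text
t 37.78 tcp [ 0.4544 -0.3036  0.2405] yaw 15.77 zaxis [-0.     0.001 -1.   ] w 0.0927 F [0.5 0.  0.4] g 0.0 q [-0.68 -0.01  1.64  0.    1.51 -0.96]
amber 141 (array([ 0.5567, -0.0324,  0.0229]), 0.0006) (array([ 0.5566, -0.0324]), 0.0006)
amber 150 (array([ 0.5547, -0.0328,  0.0228]), 0.0005) (array([ 0.5544, -0.0327]), 0.0005)
orange 625 (array([0.5342, 0.0547, 0.0247]), 0.0003) (array([0.5316, 0.0536]), 0.001)
orange 630 (array([0.5341, 0.0554, 0.0253]), 0.0004) (array([0.532 , 0.0546]), 0.0008)
dye (array([0.4678, 0.3132, 0.0142]), 0.0004)
```

View pics/t6.png

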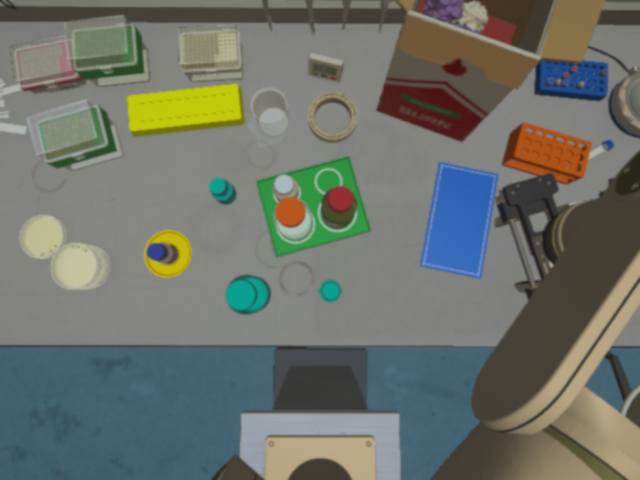

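Red is back at (341,197) and orange at (291,211), each within about 2 mm of its start. White is untouched at (286,187), the dye bottle stands in the dish at (160,252), and the arm is clear. Handing in.

```bash
python3 -c "
from workcell import env
print(env.hand_in())"
```

```text
the job is handed in; nothing more can be done
None
```

The job is handed in, though no verdict came back: the dye bottle stands in the yellow dish about 6 mm off its middle, both tall bottles are back within about 2 mm of their starts, the white bottle was not touched, and no bottle was knocked over.

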